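# Bond a phone back in the clamshell press jig

### The arm

A 6-joint arm with a two-finger parallel gripper is mounted at the origin on a cart in front of the work surface, level with it; the furniture and walls round the work are solid. World frame = base frame: x ahead of the robot, y to its left, z up, the work surface at z = 0. Lengths are in m, angles in rad, forces in N, time in s.
With the tool pointing down it reaches from about 0.35 to 0.975 m from the base axis. Payload 7.1 kg.
Tool frame: the origin (TCP) lies between the finger pads; the fingertips stand 17 mm ahead of it and the grasp point (between the pads) lies 2 mm behind it; z points along the fingers, y is the line along which they close (so a half turn about z gives the same grasp; the last joint's range is limited). The gripper opens to 88 mm and grips with 3 to 60 N. Pads are 20 mm wide; open, the fingers measure 115 mm over their backs; the gripper's body (75 mm by 178 mm) begins 61 mm behind the grasp point.
Start: joints at [1.095, 0.423, 1.63, -0, 1.089, -0.019], TCP at [0.276, 0.561, 0.216] pointing down, gripper open.
Joint ranges: [-3, 3], [-0.9, 2.11], [0.09, 2.58], [-1.31, 4.45], [0.11, 2.69], [-2.54, 2.54]. Speed limits (rad/s): [2.39, 2.39, 3.01, 3.14, 3.14, 3.14].

### API

Orientations are given as a 3x3 rotation matrix whose columns are the frame's x, y, z axes.
In Python, from workcell import bot gives the robot as it stands.
- The arm moves only by the tool play_rows, never from a script. Its argument "steps" is a list that holds one entry, the list of rows, each a list of 5 numbers: the shift along the tool's x, y, z in m, then the turn about the tool's z in degrees, then the opening, from 0 (shut) to 1 (fully open). In form: [[[tx, ty, tz, twist, claw], ...]]. A call has exactly 8 rows; each row shifts and turns the commanded pose from where the row before left it, along the tool's axes as they then stand; what a row does not reach is not made up. A row lasts 1/8 s, in which the tool goes at most 62.5 mm and 10.7 degrees, less where a joint would pass 70% of its speed; a pose out of reach is approached as far as the arm can. A call with a gripper value outside its range is refused whole. The fingers move at their own pace and stop on an object; "force" is the grip in N (left out, the last holds). Time passes only in rows, so rows that do not move let the fingers close, or fill a call up. It gives the time, the measured TCP pose, the force, the opening and the grip force at its end, in the units of the state.
- bot.sense(): the state, without advancing time (a new reading comes with each control period).
- bot.snapshot(name): name is "scene" or "top" or "wrist"; returns a dict with "frame" (400x640x3 uint8, blue, green, red), "depth" (400x640 float32, m along the optical axis (not along the pixel's ray), 0 where there is no reading), "K" (3x3 intrinsics, pixels), "distortion" ([k1, k2, p1, p2, k3] as OpenCV has them; the pictures are not rectified), "R" (3x3) and "t" (3): a world point X has camera coordinates R X + t; the wrist camera has in their place "tool_from_camera" (4x4, takes a point from camera to tool coordinates, whose origin is the TCP and whose axes are the flange's). Camera axes: x right, y down, z forward; pixel columns grow to the right and rows downward; lengths in m; the calibration is good to about 2 mm. A picture is of the moment at which its call begins: read the wrist's pose just before it.
- bot.close_job(): hands the job in; it is judged then, once.
The state is a dict: "time": time; "q": joint angles; "qvel": joint speeds; "joint_efforts": joint torques, N m; "ee_pos": TCP position; "orientation": TCP orientation; "wrist_force": force on the tool from outside, world axes, zero at the start; "wrist_torque": the same for the moment, N m; "grip_width": opening from 0.0 (shut) to 1.0 (fully open); "gripper_force": force on a finger pad.
Only numpy, scipy, OpenCV 4.12 (cv2) and the standard library are available. Lean on these libraries where they do the work, as an engineer would, in place of code of your own. Each camera call takes 0.05 s, during which the arm holds its last target. There are 200 camera calls.

### The job

The phone in the clamshell jig is ready to be pressed: lay the loose steel bar across the jig's two spring rests, over the phone, and let go of it. Then swing the lid shut onto the bar, take the pin from its stand and push it down through the hole in the lid into the hole in the jig's block beneath it. Finish while still gripping the pin's head and pushing it down, so that the head bears on the lid and keeps it fully shut against the springs; leave the other things on the bench where they lie.

Things in the scene. Friction and masses are not known exactly. Their poses are not given: they have to be found in the camera images.
- jig: Fixed aluminium clamshell jig holding a black phone (along jig x, its back 21 mm up). Base plate 156 (x) x 212 (y) x 12 mm. Origin on the bench under the phone's centre, z up; y runs from the hinge (y=-85) to the pin block (40x30 mm, top 44 mm up, centre y=+90). The bar belongs along jig y, centred at x=0, y=0, lying on both rests.
- lid (a joint): Lid hinge, rad: 0 fully shut, grows as it opens; 1.57 upright, at most 2.05. Starts open beyond upright. Stiff by friction (0.24 N m), the 0.2 kg lid stays where left; push on its outer face or edge. With the bar on the rests the unpressed lid stands ajar at about 0.03 rad; a downward push of about 7 N at its hole brings it to 0.
- lid_hinge (a point): Middle of the lid's hinge axis, mid-thickness of the lid, 49 mm up; the axis is jig x. A lid point d from the axis is at +d*cos(a) along jig y and +d*sin(a) up at joint value a. Lid 10 mm thick, 90 mm wide (jig x) to d=152, then a tongue 50 mm wide to d=198. Under it at d=85 a rubber pad 30x24 mm, 8 mm proud, meets the bar's middle.
- lid_hole (a point): Centre of the 12 mm hole through the lid's tongue, on the lid's outer (upper) face, 175 mm from the hinge axis; 54 mm above the bench when shut. Turns with the lid: its z is the lid's outward normal.
- block_hole (a point): Mouth of the 12 mm hole, 32 mm deep, in the top of the jig's pin block, 44 mm above the bench. Directly below the lid's hole when the lid is shut.
- rest_a_top (a point): Top of the spring rest on the hinge side as it stands unloaded, 25 mm above the bench, at jig y=-47. A notch 26 mm wide (jig x) between cheeks 6 mm high takes the bar; the rest is 20 mm long along jig y. It gives 3 mm, from 3 N to 6 N.
- rest_b_top (a point): Top of the like rest on the pin-block side, at jig y=+47.
- bar_mid (a point): Centre of the loose plain steel bar, 20 (its x) x 112 (its y, the long axis) x 14 (its z) mm, 0.14 kg, lying flat on the bench (centre 7 mm up); either way round and either face will do. Its top is 39 mm above the bench on the unloaded rests, 36 mm when pressed.
- stand_top (a point): Centre of the top of the pin's stand, a fixed plain grey block 50x50x40 mm; the top is 40 mm above the bench and has the 12 mm hole in which the pin stands.
- pin_head (a point): Centre of the pin's black round head, 24 mm across and 28 mm high; the pin stands upright in its stand (head's underside on the stand's top, 40 mm up; this point 54 mm up). Below the head is a steel shank of 9 mm, 34 mm long, with a tapered foot. Pin mass 40 g.
- pin_tip (a point): Foot of the pin's shank, on its axis, 48 mm below the centre of the head; with the pin fully home it is 20 mm above the bench.
- driver: Bystander, loose: blue precision screwdriver, 172 mm long, 14 mm thick, lying flat. Origin at the middle of its underside.
- notes: Bystander, loose: yellow sticky-note pad 75x75x13. Origin at the middle of its underside.
- battery: Bystander, loose: flat black phone battery 46x79x5. Origin at the middle of its underside.
- reel: Bystander, loose: teal solder reel 77x57x32, lying flat. Origin at the middle of its underside.
- dish: Bystander, loose: round metal screw dish, diameter 65, 14 high. Origin at the middle of its underside.

How it is judged:
By the outcome, as a careful person would: the job done as asked, in the order asked, and still so for the second after the job is handed in, while the arm keeps its last pose, push and grip.
It also fails if it takes over 72 s, if anything falls off the work surface, if the arm or the gripper's body presses on something with over 40 N, if the wrist force passes 120 N, or if a joint passes its speed limit or range.

## Working session

There is one attempt and no reset: what is moved stays moved. The work goes in short steps, Python scripts to look and compute and a tool call to move; the robot and the scene stay as the last step left them, time stands still between calls to the robot, and variables do not carry over. Pictures are saved under pics/ and viewed, at most 10 in all, crops included, and the job is handed in when it is done.

Besides the shell and the picture viewer there is one more tool, called after ">>>" as a command line: name --argument value ..., lists and objects as JSON in quotes. play_rows: Moves the arm, as the interface text tells. Its arguments: {"type":"object","properties":{"steps":{"type":"array"},"force":{"type":"number"}},"required":["steps"]}

```bash
mkdir -p pics; ls
cat > h.py <<'E'
import numpy as np, cv2
from workcell import bot
def snap(name,fn=None):
    s=bot.sense(); d=bot.snapshot(name)
    if name=="wrist":
        T=np.eye(4);T[:3,:3]=s["orientation"];T[:3,3]=s["ee_pos"]
        d["W"]=T@np.array(d["tool_from_camera"])
    else:
        T=np.eye(4);T[:3,:3]=d["R"];T[:3,3]=d["t"]; d["W"]=np.linalg.inv(T)
    if fn: cv2.imwrite("pics/"+fn,d["frame"])
    return d
def ray(d,u,v):
    p=cv2.undistortPoints(np.array([[[u,v]]],float),np.array(d["K"]),np.array(d["distortion"]))[0,0]
    return d["W"][:3,3], d["W"][:3,:3]@np.array([p[0],p[1],1.])
def onz(d,u,v,z):
    o,r=ray(d,u,v); return o+r*(z-o[2])/r[2]
def dep(d,u,v):
    o,r=ray(d,u,v); return o+r*float(d["depth"][int(v),int(u)])
def proj(d,X):
    T=np.linalg.inv(d["W"]);r,_=cv2.Rodrigues(T[:3,:3])
    return cv2.projectPoints(np.array(X,float).reshape(-1,1,3),r,T[:3,3],np.array(d["K"]),np.array(d["distortion"]))[0][:,0]
E
python3 - <<'E'
from h import *
import pickle
a=snap("top","top.png");pickle.dump(a,open("top.pkl","wb"))
b=snap("scene","scene.png");pickle.dump(b,open("scene.pkl","wb"))
s=bot.sense();print(s)
print(a["W"],b["W"])
E
```

```text
pics
{'time': 0.1, 'q': array([ 1.09501431e+00,  4.23783225e-01,  1.63060524e+00, -4.22169028e-05,
        1.08859503e+00, -1.90107074e-02]), 'qvel': array([ 0.00195588, -0.00428782, -0.00135891, -0.00184114, -0.00166646,
       -0.00215606]), 'joint_efforts': array([ 5.69868735e-04, -5.45617247e+01, -2.74323303e+01,  6.45420514e-02,
        1.88363803e-02, -3.99267810e-05]), 'ee_pos': array([0.27541705, 0.56047389, 0.21487097]), 'orientation': array([[-8.97489845e-01,  4.41034709e-01, -6.03801209e-04],
       [ 4.41035122e-01,  8.97488969e-01, -1.25349515e-03],
       [-1.09299422e-05, -1.39129670e-03, -9.99999032e-01]]), 'wrist_force': array([-0.57381016,  0.44871273, -0.45932831]), 'wrist_torque': array([ 0.00580194,  0.00168606, -0.01391575]), 'gripper_force': 0.0, 'grip_width': 0.9999616247843361}
[[ 0.01826038 -0.99681287  0.07765729  0.41949451]
 [-0.99961982 -0.01980613 -0.01918134 -0.06428558]
 [ 0.0206583  -0.07727751 -0.99679558  1.56670176]
 [ 0.          0.          0.          1.        ]] [[ 0.7875689  -0.47659858  0.39062645  0.1296372 ]
 [-0.61605694 -0.59407526  0.51725084 -0.61529591]
 [-0.0144595  -0.64801881 -0.76148706  0.83724311]
 [ 0.          0.          0.          1.        ]]
```

View pics/top.png

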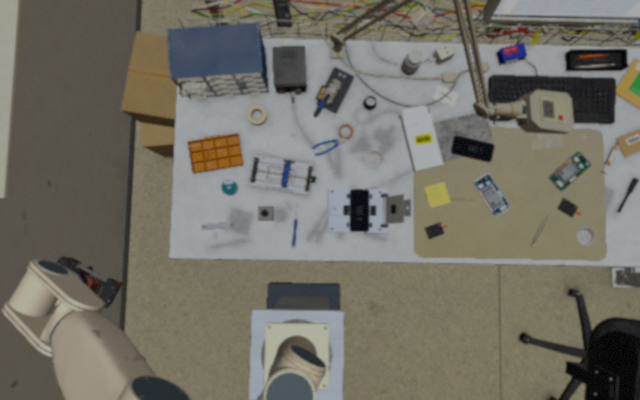

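View pics/scene.png

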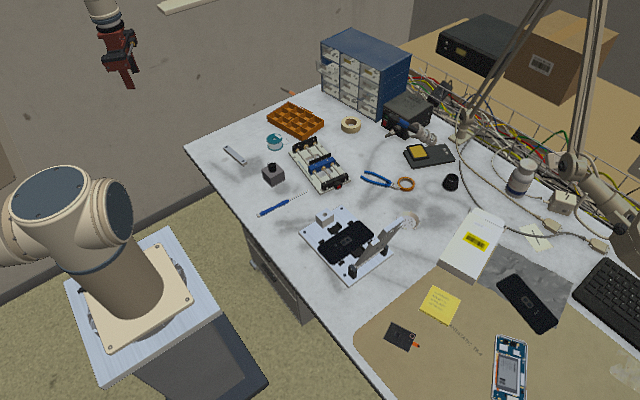

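The top view shows the jig at about (362,210), with its hinge to the right and the lid open. The pin stand is at (265,212), the bar at about (215,226) and the driver at (294,232). In the scene view the bar is at (234,155) and the pin at (272,172).

Run:
```python
import cv2,numpy as np
a=cv2.imread("pics/top.png")[175:250,190:420]; a=cv2.resize(a,(782,255),interpolation=cv2.INTER_CUBIC)
b=cv2.imread("pics/scene.png")[125:290,205:425]; b=cv2.resize(b,(440,330),interpolation=cv2.INTER_CUBIC)
b=np.hstack([b,np.zeros((330,342,3),np.uint8)])
cv2.imwrite("pics/c1.png",np.vstack([a,b]))
import pickle
from h import *
d=pickle.load(open("top.pkl","rb"))
for n,u,v,z in [("bar",215,226,.014),("pin",265,212,.068),("jigphone",360,211,.021)]: print(n,onz(d,u,v,z),dep(d,u,v))
```

```text
bar [0.43373435 0.29124645 0.014     ] [0.43372739 0.29107251 0.01475962]
pin [0.48313082 0.11395775 0.068     ] [0.48343806 0.11481833 0.06076405]
jigphone [ 0.49491562 -0.20970853  0.021     ] [ 0.49503759 -0.2099437   0.01850043]
```

View pics/c1.png

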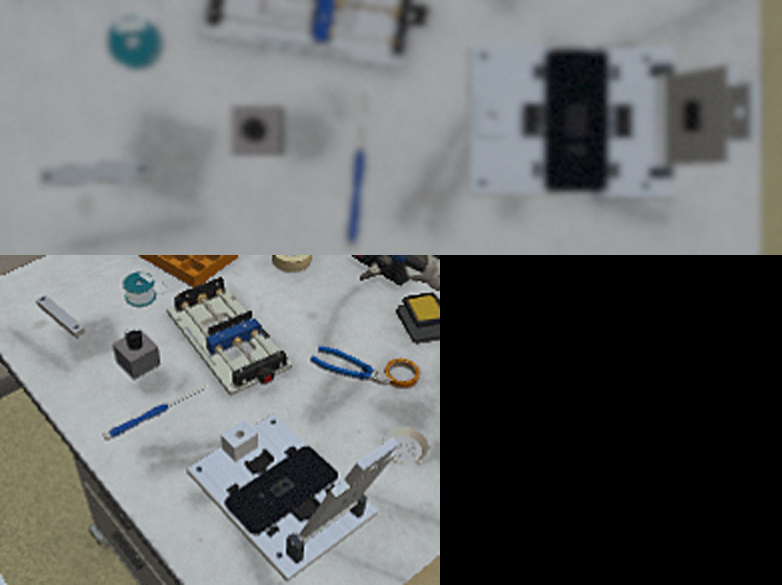

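The crop shows the bar's ends at about top-view px (202,227) and (233,225). The jig plate spans px (328,189) to (388,232), with the pin block to the left. The lid leans back to the right.

```bash
cat >> h.py <<'E'
def plan(x,y,z,yaw,n,claw,start=None):
    "rows from measured (or start=(x,y,z,yawdeg of tool y)) to target, n rows, evenly"
    s=bot.sense();R=np.array(s["orientation"])
    p=np.array(s["ee_pos"]);a=np.degrees(np.arctan2(R[1,1],R[0,1]))
    if start is not None: p=np.array(start[:3]);a=start[3]
    dp=(np.array([x,y,z])-p)/n; da=(yaw-a+90)%180-90; da=da/n
    out=[]
    for i in range(n):
        t=np.radians(a+i*da); Y=np.array([np.cos(t),np.sin(t)]);X=np.array([-Y[1],Y[0]])
        # z down: X = Y x Z
        out.append([round(float(dp[:2]@X),4),round(float(dp[:2]@Y),4),round(float(-dp[2]),4),round(float(-da),2),claw])
    print(p.round(4),round(a,2),out)
E
python3 - <<'E'
from h import *
import pickle
d=pickle.load(open("top.pkl","rb"))
e=[onz(d,202.4,227.4,.014),onz(d,232.6,225,.014)];print(e, np.degrees(np.arctan2(*(e[0]-e[1])[:2][::-1])))
for u,v in [(328.2,188.8),(387.6,189.1),(387.6,231.8),(328.8,231.8)]:print(onz(d,u,v,.012))
print(bot.snapshot("wrist")["tool_from_camera"])
plan(.44,.29,.22,0,7,1)
E
```

```text
[array([0.42812877, 0.3342894 , 0.014     ]), array([0.4382861 , 0.23084874, 0.014     ])] 95.60816188037103
[ 0.57108309 -0.09792146  0.012     ]
[ 0.57424945 -0.30672995  0.012     ]
[ 0.42461822 -0.30786946  0.012     ]
[ 0.4208397 -0.1027227  0.012    ]
[[-3.28576488e-05 -9.59182087e-01 -2.82789185e-01  7.81039867e-02]
 [ 9.99999865e-01 -1.78325484e-04  4.88664253e-04 -5.33256088e-05]
 [-5.19146516e-04 -2.82789130e-01  9.59181963e-01 -1.68500801e-01]
 [ 0.00000000e+00  0.00000000e+00  0.00000000e+00  1.00000000e+00]]
[0.2754 0.5606 0.215 ] 63.83 [[-0.0381, -0.0243, -0.0007, 9.12, 1], [-0.0415, -0.018, -0.0007, 9.12, 1], [-0.0438, -0.0112, -0.0007, 9.12, 1], [-0.0451, -0.0041, -0.0007, 9.12, 1], [-0.0451, 0.0031, -0.0007, 9.12, 1], [-0.0441, 0.0102, -0.0007, 9.12, 1], [-0.0419, 0.0171, -0.0007, 9.12, 1]]
```

>>> play_rows --steps '[[[-0.038,-0.024,0,9.1,1],[-0.042,-0.018,0,9.1,1],[-0.044,-0.011,0,9.1,1],[-0.045,-0.004,0,9.1,1],[-0.045,0.003,0,9.1,1],[-0.044,0.01,0,9.1,1],[-0.042,0.017,0,9.1,1],[0,0,0,0,1]]]' --force 30

```text
time: 1.15
ee_pos: [0.4416, 0.2885, 0.2155]
orientation: [[0.002, 1.0, -0.0], [1.0, -0.002, -0.0], [-0.0, -0.0, -1.0]]
wrist_force: [-0.9, 0.2, -0.6]
grip_width: 1.002
gripper_force: 0.0
```

Run:
```python
from h import *
import pickle
d=snap("wrist","w1.png");pickle.dump(d,open("w1.pkl","wb"))
s=bot.sense();print(s["ee_pos"],s["time"],s["wrist_force"]);print(s["orientation"])
```

```text
[0.44098966 0.28969361 0.21546157] 1.2 [0.12219888 0.2775745  0.6689643 ]
[[-7.53105983e-04  9.99999641e-01 -3.87173204e-04]
 [ 9.99999715e-01  7.53128023e-04  5.67844147e-05]
 [ 5.70759853e-05 -3.87130329e-04 -9.99999923e-01]]
```

View pics/w1.png

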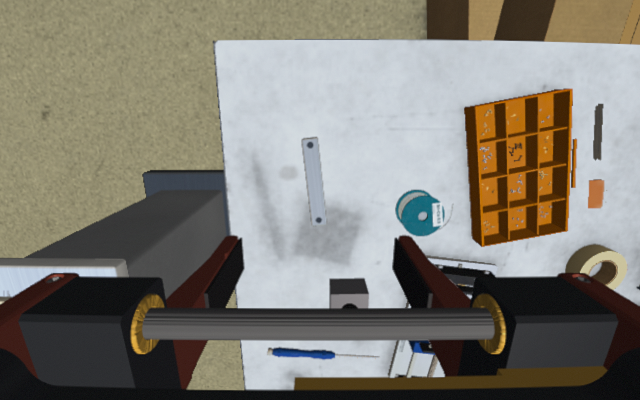

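The wrist view shows the bar with end centres at (310,139) and (319,222), the pin stand at (349,293), and the reel at (420,213).

Run:
```python
from h import *
import pickle
d=pickle.load(open("w1.pkl","rb"))
a,b=onz(d,310.5,138,.014),onz(d,319,223,.014)
print(a,b,np.linalg.norm(a-b),(a+b)/2,np.degrees(np.arctan2(*(a-b)[:2][::-1])))
# depth-segmented top of bar
ys,xs=np.mgrid[120:240,285:340]
P=np.array([dep(d,u,v) for u,v in zip(xs.ravel(),ys.ravel())])
m=(P[:,2]>.0095)&(P[:,2]<.019);uv=np.c_[xs.ravel(),ys.ravel()][m].astype(np.float32)
r=cv2.minAreaRect(P[m][:,:2].astype(np.float32)*1000);print(r,m.sum(),P[m].mean(0))
```

```text
[0.43254382 0.33944224 0.014     ] [0.44256279 0.23177497 0.014     ] 0.10813242346497418 [0.43755331 0.28560861 0.014     ] 95.3163446858021
((436.0882263183594, 283.8266906738281), (20.061798095703125, 111.45519256591797), 5.988015174865723) 1403 [0.43590227 0.28625885 0.01337922]
```

>>> play_rows --steps '[[[-0.005,-0.004,0.05,-5.5,1],[0,0,0.05,0,1],[0,0,0.05,0,1],[0,0,0.035,0,1],[0,0,0.01,0,1],[0,0,0,0,0.1],[0,0,0,0,0.1],[0,0,0,0,0.1]]]'

```text
time: 2.2
ee_pos: [0.4374, 0.2862, 0.0219]
orientation: [[-0.098, 0.995, 0.002], [0.995, 0.098, 0.001], [0.001, 0.002, -1.0]]
wrist_force: [1.0, -0.1, -0.6]
grip_width: 0.7
gripper_force: 0.0
```

Run:
```python
from h import *
s=bot.sense();print(s["ee_pos"],s["time"],s["wrist_force"],s["grip_width"],s["gripper_force"]);print(s["orientation"])
```

```text
[0.43742778 0.28617637 0.02191349] 2.2 [ 0.97119665 -0.07778313 -0.58911759] 0.7003845243331902 0.0
[[-0.09828544  0.99515612  0.00206799]
 [ 0.99515767  0.0982829   0.00129488]
 [ 0.00108535  0.00218525 -0.99999702]]
```

>>> play_rows --steps '[[[0,0,0.001,0,0.1],[0,0,0,0,0.1],[0,0,0,0,0.1],[0,0,0,0,0.1],[0,0,0,0,0.1],[0,0,0,0,0.1],[0,0,-0.02,0,0.1],[0,0,-0.05,0,0.1]]]' --force 40

```text
time: 3.2
ee_pos: [0.435, 0.2846, 0.0885]
orientation: [[-0.098, 0.995, -0.004], [0.995, 0.098, -0.003], [-0.002, -0.005, -1.0]]
wrist_force: [-0.4, 0.3, -0.4]
grip_width: 0.097
gripper_force: 0.0
```

Run:
```python
from h import *
s=bot.sense();print(s["ee_pos"],s["time"],s["wrist_force"],s["grip_width"],s["gripper_force"])
plan(.47,-.19,.23,1,7,.1)
```

```text
[0.43504801 0.28459282 0.08849613] 3.2 [-0.36550231  0.33190684 -0.39929576] 0.0972215753887392 0.0
[0.435  0.2846 0.0885] 5.63 [[-0.068, -0.0017, -0.0202, 0.66, 0.1], [-0.068, -0.0009, -0.0202, 0.66, 0.1], [-0.068, -0.0001, -0.0202, 0.66, 0.1], [-0.068, 0.0007, -0.0202, 0.66, 0.1], [-0.068, 0.0015, -0.0202, 0.66, 0.1], [-0.0679, 0.0022, -0.0202, 0.66, 0.1], [-0.0679, 0.003, -0.0202, 0.66, 0.1]]
```

Run:
```python
from h import *
import pickle
d=snap("wrist","w2.png");pickle.dump(d,open("w2.pkl","wb"))
```

```text
(no output)
```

View pics/w2.png

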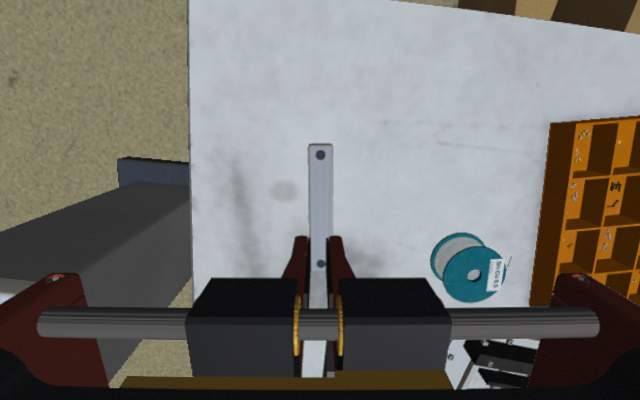

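The wrist view shows the bar not held. It lies below, with its hole marks at (320,155) and (320,265), seen between the fingers.

Run:
```python
from h import *
import pickle
d=pickle.load(open("w2.pkl","rb"))
for v in (145,155,265): print(onz(d,320,v,.014),dep(d,320,v), dep(d,312,v))
print(dep(d,290,200),dep(d,319,360),d["W"][:3,3])
s=bot.sense();print(proj(d,[s["ee_pos"],s["ee_pos"]-np.array([0,0,.017])]))
ys,xs=np.mgrid[130:380,280:350]
P=np.array([dep(d,u,v) for u,v in zip(xs.ravel(),ys.ravel())])
for lo,hi in((.009,.02),(.05,.12)):
    m=(P[:,2]>lo)&(P[:,2]<hi);print(lo,m.sum(),P[m].min(0),P[m].max(0))
d=pickle.load(open("w1.pkl","rb"))
print(onz(d,310,145,.014),onz(d,319,220,.014))
```

```text
[0.4306603  0.33910038 0.014     ] [0.43068222 0.33892788 0.01220569] [0.42437936 0.33842475 0.01343496]
[0.4314452 0.3312836 0.014    ] [0.43145175 0.33122921 0.01357614] [0.42511378 0.33063438 0.01382535]
[0.44114524 0.23475938 0.014     ] [0.44116449 0.23457659 0.0136524 ] [0.43411573 0.23355921 0.01307476]
[ 0.40931707  0.28743907 -0.00110035] [ 0.45205725  0.11617682 -0.00084999] [0.42769373 0.36244411 0.2568187 ]
[[325.13941247 250.73542076]
 [324.63935995 239.18454767]]
0.009 2772 [0.42128274 0.10996248 0.0090814 ] [0.46243484 0.3397572  0.01992339]
0.05 728 [0.420238   0.2752527  0.09351893] [0.44665596 0.29795471 0.11994165]
[0.43187186 0.33119165 0.014     ] [0.44256725 0.2358777  0.014     ]
```

The grasp failed only on timing, because the fingers close slowly. I'll retry with a smaller opening and check before lifting.

>>> play_rows --steps '[[[0,0,0,0,0.5],[0,0.001,0,0,0.5],[0,0,0,0,0.5],[0,0,0.03,0,0.5],[0,0,0.03,0,0.5],[0,0,0.01,0,0.5],[0,0,0,0,0],[0,0,0,0,0]]]'

```text
time: 4.25
ee_pos: [0.4381, 0.2859, 0.0202]
orientation: [[-0.098, 0.995, 0.001], [0.995, 0.098, 0.0], [0.0, 0.001, -1.0]]
wrist_force: [-0.1, -0.5, -0.4]
grip_width: 0.313
gripper_force: 0.0
```

>>> play_rows --steps '[[[0,0,0,0,0],[0,0,0,0,0],[0,0,0,0,0],[0,0,0,0,0],[0,0,0,0,0],[0,0,0,0,0],[0,0,0,0,0],[0,0,0,0,0]]]'

```text
time: 5.25
ee_pos: [0.4376, 0.2857, 0.0196]
orientation: [[-0.098, 0.995, -0.0], [0.995, 0.098, -0.0], [-0.0, -0.0, -1.0]]
wrist_force: [-0.4, -0.3, -0.0]
grip_width: 0.006
gripper_force: 0.0
```

Run:
```python
from h import *
import pickle
d=snap("wrist","w3.png");pickle.dump(d,open("w3.pkl","wb"))
print(bot.sense()["grip_width"])
e=snap("scene");cv2.imwrite("pics/s3.png",cv2.resize(e["frame"][80:230,150:350],(800,600),interpolation=cv2.INTER_CUBIC))
```

```text
0.005205395962047019
```

View pics/s3.png

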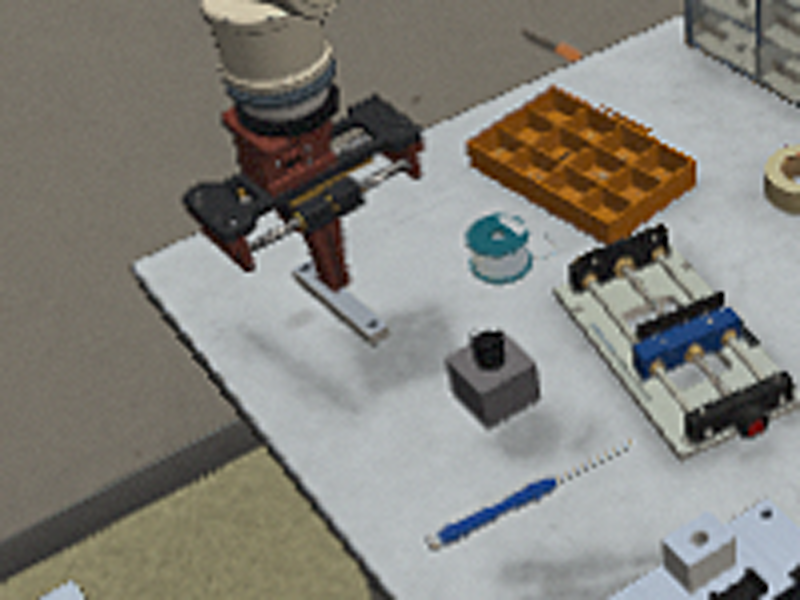

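The scene crop shows the closed fingers at about (340,285), apparently resting at the bar's far edge with the bar still lying flat. I'll look at the wrist view.

View pics/w3.png

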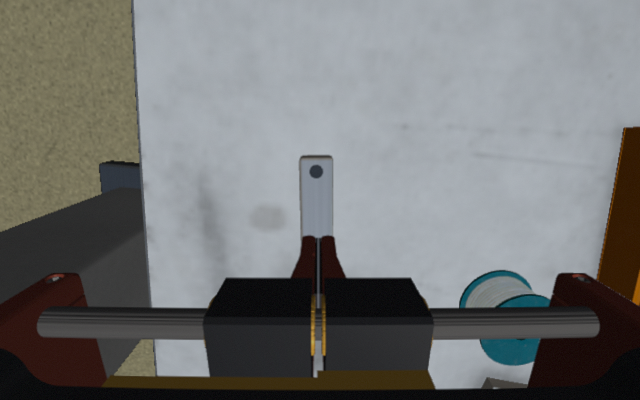

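Run:
```python
from h import *
import pickle
d=pickle.load(open("w3.pkl","rb"));s=bot.sense();print(s["ee_pos"],s["orientation"])
print(proj(d,[s["ee_pos"],s["ee_pos"]-np.array([0,0,.017])]))
for u,v in [(300,60),(320,60),(320,120),(320,200),(310,235),(330,235)]: print(u,v,dep(d,u,v))
```

```text
[0.43760706 0.28565932 0.01953917] [[-9.81009553e-02  9.95176466e-01 -5.61424188e-05]
 [ 9.95176467e-01  9.81009529e-02 -4.38913407e-05]
 [-3.81720046e-05 -6.01773965e-05 -9.99999997e-01]]
[[318.50380661 248.89008992]
 [318.4415812  237.94245588]]
300 60 [ 0.41643702  0.39222726 -0.00152546]
320 60 [ 4.27862453e-01  3.93125669e-01 -1.54648644e-04]
320 120 [ 0.43117377  0.36016446 -0.00066656]
320 200 [0.43564094 0.31465754 0.01380864]
310 235 [0.43175894 0.29157978 0.01327943]
330 235 [0.44401487 0.29295394 0.01369246]
```

Run:
```python
from h import *
import pickle
d=pickle.load(open("w3.pkl","rb"))
T=np.array(d["tool_from_camera"])
for v in (232,236,238,240,244,250,260,270):
  print(v,[(dep(d,u,v)*1000).round(1).tolist() for u in (308,313,326)])
print(proj(d,[[.4386,.2957,.0026],[.4386,.2957,.0146],[.4386,.2857,.0146]]))
```

```text
232 [[430.4, 293.5, 13.3], [433.4, 293.6, 12.9], [441.3, 294.9, 14.3]]
236 [[430.5, 296.7, 27.5], [433.7, 291.3, 13.9], [440.8, 297.2, 26.2]]
238 [[430.6, 296.7, 30.4], [433.4, 297.0, 30.6], [440.6, 297.4, 29.9]]
240 [[430.7, 296.8, 33.4], [433.4, 296.5, 32.2], [440.6, 297.4, 32.5]]
244 [[430.8, 296.5, 38.3], [433.5, 296.7, 38.0], [440.4, 297.3, 37.8]]
250 [[431.1, 296.5, 45.7], [433.6, 296.6, 45.4], [440.2, 297.5, 45.9]]
260 [[431.4, 297.3, 58.3], [433.8, 297.1, 57.4], [439.9, 297.7, 57.5]]
270 [[431.7, 297.4, 68.0], [433.9, 297.8, 68.4], [439.6, 297.9, 67.5]]
[[321.49477374 223.81434582]
 [321.72737544 230.59175452]
 [320.0861382  245.59906965]]
```

The depth data puts the fingertips about 7 mm above the reported TCP height, not 17 mm below it, so the fingers closed over the top of the bar. I'll open, go about 22 mm lower while watching the force, and grip again.

>>> play_rows --steps '[[[0,0,0,0,0.5],[0,0,0,0,0.5],[0,0,0,0,0.5],[0,0,0,0,0.5],[0,0,0,0,0.5],[0,0,0.012,0,0.5],[0,0,0.007,0,0.5],[0,0,0.003,0,0.5]]]'

```text
time: 6.35
ee_pos: [0.4371, 0.2854, -0.0033]
orientation: [[-0.098, 0.995, -0.001], [0.995, 0.098, -0.001], [-0.001, -0.001, -1.0]]
wrist_force: [0.0, -0.4, 0.0]
grip_width: 0.497
gripper_force: 0.0
```

>>> play_rows --steps '[[[0,0,0,0,0],[0,0,0,0,0],[0,0,0,0,0],[0,0,0,0,0],[0,0,0,0,0],[0,0,0,0,0],[0,0,0,0,0],[0,0,0,0,0]]]'

```text
time: 7.35
ee_pos: [0.4377, 0.2858, -0.0023]
orientation: [[-0.098, 0.995, 0.0], [0.995, 0.098, 0.0], [0.0, 0.0, -1.0]]
wrist_force: [-0.3, 0.1, 4.4]
grip_width: 0.221
gripper_force: 40.0
```

Run:
```python
from h import *
import pickle
s=bot.sense();print(s["time"],s["ee_pos"],s["grip_width"],s["gripper_force"],s["wrist_force"])
d=snap("wrist")
for v in (226,228,230,232,234,236,240,250,270,278,282):
  print(v,[(dep(d,u,v)*1000).round(1).tolist() for u in (292,298,304,334,340,346)])
```

```text
7.35 [ 0.43772932  0.2857586  -0.00225397] 0.2213323914989559 40.00106334686279 [-0.33805054  0.08753083  4.37757494]
226 [[420.8, 299.3, -1.1], [424.3, 299.7, -1.0], [427.9, 305.4, 13.1], [444.0, 306.8, 12.8], [448.7, 302.3, -0.6], [452.4, 302.1, -2.1]]
228 [[420.8, 297.8, -1.8], [424.4, 298.5, -1.0], [428.0, 304.0, 12.4], [444.1, 305.7, 12.7], [448.9, 300.9, -0.8], [452.4, 301.1, -1.3]]
230 [[421.0, 296.9, -1.0], [424.5, 297.5, -0.2], [428.1, 303.1, 13.3], [444.4, 304.0, 11.3], [449.0, 299.7, -0.7], [452.7, 299.6, -2.0]]
232 [[421.0, 295.5, -1.3], [424.6, 296.0, -0.8], [428.2, 302.0, 13.3], [444.3, 303.6, 13.3], [449.1, 298.6, -0.4], [452.7, 298.9, -0.6]]
234 [[421.1, 294.2, -1.4], [424.7, 294.8, -0.7], [428.3, 300.8, 13.2], [444.4, 302.4, 13.3], [449.3, 297.3, -0.6], [452.9, 297.4, -1.3]]
236 [[421.5, 295.4, 4.6], [424.8, 293.2, -1.5], [428.4, 299.7, 13.3], [444.6, 301.2, 13.0], [448.7, 298.6, 5.7], [452.4, 298.0, 3.5]]
240 [[422.0, 295.4, 10.1], [425.2, 294.5, 7.5], [428.6, 297.6, 13.8], [444.8, 299.0, 13.3], [448.3, 298.4, 11.3], [451.8, 298.2, 10.0]]
250 [[423.0, 295.8, 23.8], [426.0, 294.5, 20.4], [429.1, 291.0, 12.3], [445.4, 293.4, 14.0], [447.4, 298.3, 24.0], [450.5, 298.6, 24.1]]
270 [[424.7, 296.4, 45.5], [427.1, 287.6, 29.0], [430.1, 279.8, 14.3], [447.0, 280.5, 12.5], [446.2, 297.3, 43.2], [448.6, 298.5, 45.1]]
278 [[425.2, 294.7, 49.4], [427.5, 283.2, 29.3], [430.6, 274.4, 13.6], [447.5, 275.6, 12.7], [446.0, 296.1, 48.2], [448.0, 298.4, 51.9]]
282 [[425.5, 294.9, 52.9], [427.7, 281.8, 30.8], [430.8, 271.4, 12.8], [447.9, 272.5, 11.9], [446.1, 294.6, 49.2], [447.6, 298.7, 55.6]]
```

The bar is gripped at 40 N with a width of 19.5 mm. I'll lift it and carry it high to look at the jig from above.

>>> play_rows --steps '[[[0,0,-0.02,0,0],[0,0,-0.05,0,0],[0,0,-0.06,0,0],[-0.05,0,-0.03,0,0],[-0.055,0.007,-0.03,0,0],[-0.055,0.007,-0.03,0,0],[-0.055,0.007,-0.03,0,0],[-0.055,0.007,-0.03,0,0]]]'

```text
time: 8.4
ee_pos: [0.4913, 0.0198, 0.2772]
orientation: [[-0.098, 0.995, -0.0], [0.995, 0.098, 0.0], [0.0, -0.0, -1.0]]
wrist_force: [0.9, 0.1, -1.7]
grip_width: 0.223
gripper_force: 40.0
```

>>> play_rows --steps '[[[-0.055,0.007,-0.03,4.6,0],[-0.055,0.007,-0.02,0,0],[-0.055,0.007,0,0,0],[-0.055,0.007,0,0,0],[-0.055,0.007,0,0,0],[-0.03,0.004,0,0,0],[0,0,0,0,0],[0,0,0,0,0]]]'

```text
time: 9.4
ee_pos: [0.5398, -0.2807, 0.3256]
orientation: [[-0.018, 1.0, -0.001], [1.0, 0.018, 0.001], [0.001, -0.001, -1.0]]
wrist_force: [-0.2, -0.1, -1.5]
grip_width: 0.223
gripper_force: 40.0
```

Run:
```python
from h import *
import pickle
s=bot.sense();print(s["time"],s["ee_pos"],s["grip_width"],s["gripper_force"],s["wrist_force"])
d=snap("wrist","w4.png");pickle.dump(d,open("w4.pkl","wb"))
```

```text
9.4 [ 0.53978897 -0.28070032  0.32556155] 0.2233850736944507 39.99957025051117 [-0.20192727 -0.0674532  -1.45746685]
```

View pics/w4.png

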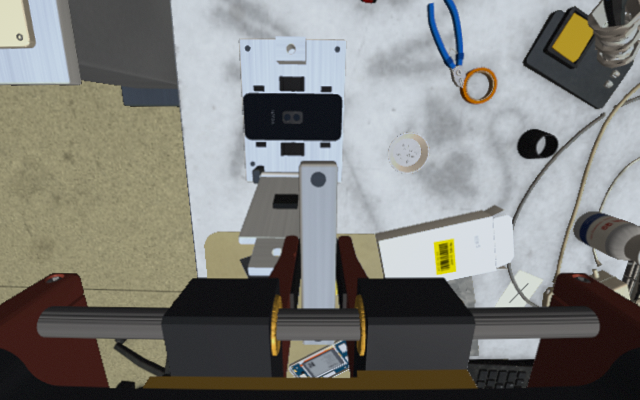

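The wrist view shows the jig: block hole at (291,48), rests at (292,83) and (292,149), phone centre at (293,117), and the open lid at (270,215). The bar's front end is at (319,163).

Run:
```python
from h import *
import pickle
d=pickle.load(open("w4.pkl","rb"));g=cv2.cvtColor(d["frame"],cv2.COLOR_BGR2GRAY)
print(g[42:56,282:301])
def blob(x0,x1,y0,y1,th):
    m=(g[y0:y1,x0:x1]<th).astype(np.uint8);n,l,st,c=cv2.connectedComponentsWithStats(m)
    i=1+np.argmax(st[1:,4]);p=np.argwhere(l==i)[:,::-1]+[x0,y0]
    return st[i],c[i]+[x0,y0],p.astype(np.float32)
for n,b,z in [("restb",(276,310,72,92),.025),("resta",(276,310,141,158),.025)]:
    st,c,p=blob(*b,80);print(n,st,c,onz(d,*c,z),dep(d,c[0],c[1])); 
    r=cv2.minAreaRect(np.array([onz(d,*q,z)[:2]*1000 for q in p],np.float32));print(r)
st,c,p=blob(238,350,88,145,90);r=cv2.minAreaRect(np.array([onz(d,*q,.021)[:2]*1000 for q in p],np.float32));print("phone",r)
st,c,p=blob(284,299,43,54,150);print("hole",st,c,onz(d,*c,.044))
print([dep(d,*c).round(4).tolist() for c in((280,48),(301,48),(291,40),(291,57))])
# screw holes at base corners
for u,v in((249,49),(337,49),(253,164)):
    st,c,p=blob(u-6,u+7,v-6,v+7,110);print("corner",c,st[4],onz(d,*c,.012))
# bar in hand: end & depth
for u,v in((319,168),(319,220),(305,200),(333,200)):print("bar",dep(d,u,v))
ys,xs=np.mgrid[155:270,290:350];P=np.array([dep(d,u,v) for u,v in zip(xs.ravel(),ys.ravel())])
m=(P[:,2]>.315)&(P[:,2]<.345)&(P[:,1]>-.27);q=P[m];print(q.min(0),q.max(0))
f=np.polyfit(q[:,1],q[:,0],1);print("bar axis slope dx/dy",f, "z slope",np.polyfit(q[:,1],q[:,2],1))
# lid plane
ys,xs=np.mgrid[182:228,258:296];P=np.array([dep(d,u,v) for u,v in zip(xs.ravel(),ys.ravel())]);P=P[(P[:,2]>.05)&(P[:,2]<.25)]
k=np.polyfit(P[:,2],P[:,1],1);print("lid y=%.3f z + %.3f"%tuple(k),"angle",np.arctan2(1,k[0]),P.min(0),P.max(0))
```

```text
[[204 204 204 204 204 204 204 204 203 203 203 202 203 201 202 202 201 201
  200]
 [204 204 204 203 204 203 202 197 193 191 195 199 202 201 202 201 202 202
  201]
 [202 200 201 201 202 199 180 150 136 136 155 181 197 203 200 201 200 200
  201]
 [201 201 201 201 199 177 141 121 114 106 109 138 179 198 200 199 199 199
  198]
 [203 203 203 200 182 144 127 123 117 109  99 106 143 185 201 200 200 200
  200]
 [204 204 204 198 168 132 129 125 119 113 104  92 103 162 200 202 202 201
  202]
 [207 205 206 199 167 131 129 127 128 134 133 120 111 155 198 204 204 203
  204]
 [208 206 207 201 169 128 129 138 160 184 192 182 154 165 199 206 205 206
  207]
 [205 205 205 203 180 135 138 170 198 209 213 209 191 180 198 204 204 204
  204]
 [204 204 204 204 193 160 162 197 208 210 213 206 190 189 201 201 202 201
  201]
 [205 204 204 204 202 187 183 205 207 208 206 193 187 196 201 201 200 201
  201]
 [205 204 204 204 204 202 202 202 201 201 198 191 194 202 203 202 201 201
  201]
 [205 206 206 206 207 205 205 199 194 193 199 203 205 206 205 204 204 205
  204]
 [205 206 205 205 206 204 205 204 205 204 204 2
[... 747 characters left out ...]
1158, 0.0428], [0.5, -0.1065, 0.0445], [0.4999, -0.1275, 0.044]]
corner [247.  48.] 21 [ 0.43349286 -0.11091603  0.012     ]
corner [336.9   48.95] 20 [ 0.56360365 -0.11019717  0.012     ]
corner [256.8 168.4] 25 [ 0.44154127 -0.28676671  0.012     ]
bar [ 0.53903238 -0.22874032  0.34221552]
bar [ 0.53956176 -0.25674804  0.34127345]
bar [ 0.53206938 -0.24572866  0.34167899]
bar [ 0.54662874 -0.2454509   0.34173473]
[ 0.52336888 -0.26999928  0.32991799] [ 0.55670967 -0.22653459  0.3449513 ]
bar axis slope dx/dy [-0.04116945  0.52859363] z slope [-0.00708623  0.33905748]
lid y=-0.273 z + -0.273 angle 1.8372956350603178 [ 0.45522499 -0.32370269  0.07356576] [ 0.514542   -0.29406994  0.1795643 ]
```

Jig found: origin (0.499, -0.206), yaw about 0.2°, lid at 1.84 rad. I'll move above it and descend.

>>> play_rows --steps '[[[0.04,-0.02,0,0.8,0],[0.0365,-0.0195,0.02,0,0],[0,0,0.05,0,0],[0,0,0.055,0,0],[0,0,0.055,0,0],[0,0,0.05,0,0],[0,0,0.03,0,0],[0,0,0,0,0]]]'

```text
time: 10.45
ee_pos: [0.4983, -0.2036, 0.0647]
orientation: [[-0.005, 1.0, -0.004], [1.0, 0.005, 0.002], [0.002, -0.004, -1.0]]
wrist_force: [0.1, -0.1, -1.2]
grip_width: 0.219
gripper_force: 40.0
```

Run:
```python
from h import *
import pickle
s=bot.sense();print(s["time"],s["ee_pos"],s["grip_width"],s["wrist_force"]);print(s["orientation"])
d=snap("wrist");pickle.dump(d,open("w5.pkl","wb"))
g=cv2.cvtColor(d["frame"],cv2.COLOR_BGR2GRAY)
# bar front end extent
ys,xs=np.mgrid[120:250,270:370];P=np.array([dep(d,u,v) for u,v in zip(xs.ravel(),ys.ravel())])
t=s["ee_pos"][2]+.0165
m=(abs(P[:,2]-t)<.004)&(P[:,1]>s["ee_pos"][1]+.02);q=P[m];print(m.sum(),np.percentile(q,[1,50,99],axis=0))
print(proj(d,[[.499,-.1164,.044],[.499,-.1594,.025]]))
cv2.imwrite("pics/w5.png",cv2.resize(d["frame"][0:260,200:450],(750,780)))
```

```text
10.45 [ 0.49832637 -0.20359823  0.064652  ] 0.2189301263133508 [ 0.06857156 -0.1289351  -1.16283794]
[[-0.00537967  0.99997645 -0.00426243]
 [ 0.99998359  0.00538801  0.00194672]
 [ 0.00196964 -0.00425189 -0.99998902]]
2420 [[ 0.48780031 -0.18310757  0.07788172]
 [ 0.49738007 -0.16574355  0.08027223]
 [ 0.50722472 -0.14974486  0.08177355]]
[[320.64374529  98.26531338]
 [320.02051655 165.54635438]]
```

>>> play_rows --steps '[[[-0.0015,0.001,0.015,0,0],[0,0,0.014,0,0],[0,0,0.006,0,0],[0,0,0.003,0,0],[0,0,0.002,0,0],[0,0,0,0,0],[0,0,0,0,0],[0,0,0,0,0]]]'

```text
time: 11.5
ee_pos: [0.501, -0.2069, 0.0265]
orientation: [[-0.004, 1.0, 0.0], [1.0, 0.004, -0.0], [-0.0, 0.0, -1.0]]
wrist_force: [-0.6, -0.1, -1.6]
grip_width: 0.223
gripper_force: 40.0
```

>>> play_rows --steps '[[[0.0015,-0.001,0.002,0,0],[0,0,0.001,0,0],[0,0,0.001,0,0],[0,0,0,0,0],[0,0,0,0,0],[0,0,0,0,0.5],[0,0,0,0,0.5],[0,0,0,0,0.5]]]'

```text
time: 12.5
ee_pos: [0.5, -0.2054, 0.0222]
orientation: [[-0.004, 1.0, 0.0], [1.0, 0.004, -0.0], [-0.0, 0.0, -1.0]]
wrist_force: [-0.8, 0.7, -0.1]
grip_width: 0.492
gripper_force: 0.0
```

>>> play_rows --steps '[[[0,0,0,0,0.5],[0,0,-0.01,0,0.5],[0,0,-0.04,0,0.5],[0,0,-0.05,0,0.5],[0,0,-0.06,0,0.4],[-0.03,0,-0.06,0,0.3],[-0.05,0,-0.05,0,0.1],[0,0,0,0,0]]]'

```text
time: 13.5
ee_pos: [0.502, -0.2807, 0.2872]
orientation: [[-0.001, 1.0, 0.008], [1.0, 0.001, -0.005], [-0.005, 0.008, -1.0]]
wrist_force: [-0.9, 0.1, 0.5]
grip_width: 0.112
gripper_force: 0.0
```

Run:
```python
from h import *
import pickle
s=bot.sense();print(s["time"],s["ee_pos"],s["grip_width"],s["wrist_force"])
d=snap("wrist","w6.png");pickle.dump(d,open("w6.pkl","wb"))
cv2.imwrite("pics/w6c.png",cv2.resize(d["frame"],(800,500),interpolation=cv2.INTER_CUBIC))
```

```text
13.5 [ 0.50197961 -0.28068515  0.28721204] 0.1124372329041634 [-0.8947826   0.14605195  0.47343107]
```

View pics/w6c.png

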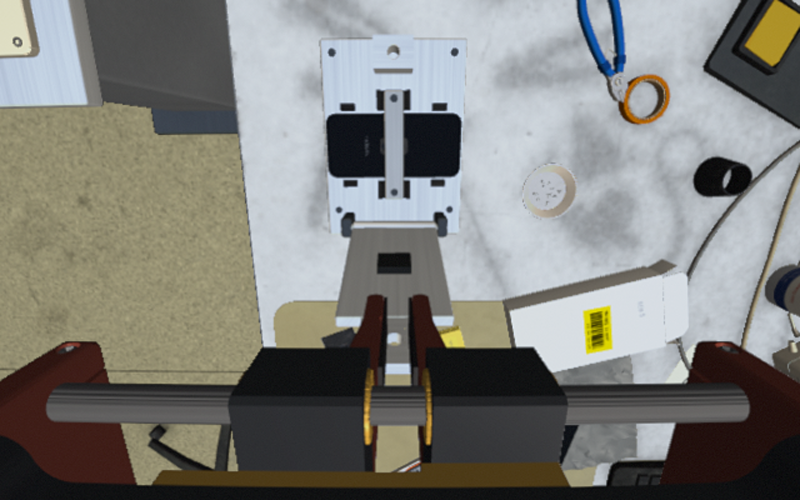

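The view confirms the bar is seated in both notches over the phone. The lid is open, with its tongue hole at about (395,340) in this enlarged picture. Now I'll plan the lid closing path.

Run:
```python
from h import *
H=-.2914
A=[1.57,1.35,1.1,.88,.68,.5,.35,.22,.12,.06]
p=[(-.42,.208),(-.36,.208)]
for a in A: p.append((H+.165*np.cos(a)-.005*np.sin(a)-.011,.049+.165*np.sin(a)+.005*np.cos(a)-.006))
p=np.array(p);print(p.round(4));print(np.diff(p,axis=0).round(4))
```

```text
[[-0.42    0.208 ]
 [-0.36    0.208 ]
 [-0.3073  0.208 ]
 [-0.2711  0.2051]
 [-0.232   0.1923]
 [-0.2011  0.1734]
 [-0.1772  0.1506]
 [-0.16    0.1265]
 [-0.1491  0.1043]
 [-0.1425  0.0839]
 [-0.1392  0.0677]
 [-0.138   0.0579]]
[[ 0.06    0.    ]
 [ 0.0527  0.    ]
 [ 0.0361 -0.0029]
 [ 0.0391 -0.0128]
 [ 0.0309 -0.019 ]
 [ 0.0239 -0.0227]
 [ 0.0172 -0.0241]
 [ 0.0109 -0.0222]
 [ 0.0066 -0.0204]
 [ 0.0033 -0.0162]
 [ 0.0012 -0.0098]]
```

>>> play_rows --steps '[[[0,-0.0025,0,0,0],[-0.045,0,0,0,0],[-0.055,0,0,0,0],[-0.04,0,0,0,0],[0,0,0.03,0,0],[0,0,0.04,0,0],[0,0,0.01,0,0],[0,0,0,0,0]]]'

```text
time: 14.55
ee_pos: [0.498, -0.4164, 0.2014]
orientation: [[-0.005, 1.0, -0.002], [1.0, 0.005, 0.002], [0.002, -0.002, -1.0]]
wrist_force: [0.3, 0.3, 0.9]
grip_width: 0.004
gripper_force: 0.0
```

>>> play_rows --steps '[[[0.03,0.001,-0.006,0,0],[0.026,0,0,0,0],[0.026,0,0,0,0],[0.026,0,0,0,0],[0.018,0,0.001,0,0],[0.018,0,0.002,0,0],[0.02,0,0.005,0,0],[0.019,0,0.008,0,0]]]'

```text
time: 15.55
ee_pos: [0.4985, -0.2333, 0.1919]
orientation: [[-0.004, 1.0, 0.0], [1.0, 0.004, 0.0], [0.0, 0.0, -1.0]]
wrist_force: [1.7, -0.6, -0.3]
grip_width: 0.007
gripper_force: 0.6
```

>>> play_rows --steps '[[[0.031,0,0.019,0,0],[0.024,0,0.023,0,0],[0.017,0,0.024,0,0],[0.011,0,0.022,0,0],[0.0065,0,0.0205,0,0],[0.0035,0,0.0085,0,0],[0,0,0.006,0,0],[0,0,0,0,0]]]'

```text
time: 16.55
ee_pos: [0.4981, -0.1416, 0.0693]
orientation: [[-0.004, 1.0, -0.0], [1.0, 0.004, 0.0], [0.0, -0.0, -1.0]]
wrist_force: [-0.2, 0.8, 0.6]
grip_width: 0.002
gripper_force: 0.0
```

Run:
```python
from h import *
import pickle
s=bot.sense();print(s["time"],s["ee_pos"],s["wrist_force"])
d=snap("wrist");pickle.dump(d,open("w7.pkl","wb"))
for v in range(160,240,10): print(v,[dep(d,u,v).round(3).tolist() for u in (300,320,340)])
```

```text
16.55 [ 0.49814757 -0.14156492  0.06930545] [-0.21465485  0.81030157  0.58694624]
160 [[0.484, -0.097, 0.007], [0.499, -0.097, 0.007], [0.514, -0.097, 0.006]]
170 [[0.485, -0.102, 0.022], [0.499, -0.102, 0.022], [0.513, -0.102, 0.022]]
180 [[0.488, -0.097, 0.079], [0.499, -0.097, 0.08], [0.509, -0.097, 0.079]]
190 [[0.488, -0.103, 0.079], [0.499, -0.103, 0.078], [0.51, -0.103, 0.078]]
200 [[0.488, -0.109, 0.077], [0.499, -0.109, 0.077], [0.51, -0.109, 0.076]]
210 [[0.488, -0.115, 0.077], [0.499, -0.125, 0.043], [0.51, -0.115, 0.076]]
220 [[0.488, -0.121, 0.076], [0.499, -0.124, 0.067], [0.51, -0.121, 0.076]]
230 [[0.487, -0.127, 0.075], [0.499, -0.127, 0.075], [0.51, -0.127, 0.077]]
```

>>> play_rows --steps '[[[0.001,0,0.005,0,0],[0,0,0.004,0,0],[0,0,0.003,0,0],[0,0,0.002,0,0],[0,0,0.001,0,0],[0,0,0,0,0],[0,0,0,0,0],[0,0,0,0,0]]]'

```text
time: 17.6
ee_pos: [0.4981, -0.1405, 0.0544]
orientation: [[-0.004, 1.0, -0.0], [1.0, 0.004, -0.0], [-0.0, -0.0, -1.0]]
wrist_force: [0.6, 0.2, -0.0]
grip_width: 0.002
gripper_force: 0.0
```

>>> play_rows --steps '[[[0,0,0.001,0,0],[0,0,0.001,0,0],[0,0,0.001,0,0],[0,0,0,0,0],[0,0,0,0,0],[0,0,0,0,0],[0,0,0,0,0],[0,0,0,0,0]]]'

```text
time: 18.6
ee_pos: [0.4982, -0.1405, 0.0514]
orientation: [[-0.004, 1.0, 0.0], [1.0, 0.004, -0.0], [-0.0, 0.0, -1.0]]
wrist_force: [0.3, 2.1, 2.2]
grip_width: 0.001
gripper_force: 1.0
```

>>> play_rows --steps '[[[0,0,-0.02,0,0],[0,0,-0.04,0,0.2],[-0.05,0,-0.04,0,0.3],[-0.05,0,0,0,0.45],[0,0,0,0,0.55],[0,0,0,0,0.55],[0,0,0,0,0.55],[0,0,0,0,0.55]]]'

```text
time: 19.6
ee_pos: [0.4984, -0.2383, 0.1501]
orientation: [[-0.005, 1.0, -0.001], [1.0, 0.005, 0.0], [0.0, -0.001, -1.0]]
wrist_force: [-0.5, -0.1, 0.4]
grip_width: 0.55
gripper_force: 0.0
```

```bash
cat >> h.py <<'E'
def holefit(d,x,y,z,r=.0085):
    "hole edge on plane z near (x,y): rectified patch 0.2 mm/px, gray"
    n=120;X,Y=np.meshgrid((np.arange(n)-n/2)*.0002+x,(np.arange(n)-n/2)*.0002+y)
    uv=proj(d,np.stack([X,Y,np.full_like(X,z)],-1)).astype(np.float32).reshape(n,n,2)
    return cv2.remap(cv2.cvtColor(d["frame"],cv2.COLOR_BGR2GRAY),uv[...,0],uv[...,1],cv2.INTER_CUBIC)
E
python3 - <<'E'
from h import *
import pickle
s=bot.sense();print(s["time"],s["ee_pos"],s["grip_width"]);
d=snap("wrist");pickle.dump(d,open("w8.pkl","wb"))
c=proj(d,[[.499,-.117,.059]])[0];print(c)
ys,xs=np.mgrid[int(c[1])-20:int(c[1])+20,int(c[0])-20:int(c[0])+20]
P=np.array([dep(d,u,v) for u,v in zip(xs.ravel(),ys.ravel())])
m=(P[:,2]<.052)|(d["depth"][ys,xs].ravel()==0)
uv=np.c_[xs.ravel(),ys.ravel()];m&=np.hypot(*(uv-c).T)<14
print(m.sum(),uv[m].mean(0),onz(d,*uv[m].mean(0),.059))
lid=P[~m&(np.hypot(*(uv-c).T)<14)];print("z",np.median(lid[:,2]),np.polyfit(lid[:,1],lid[:,2],1))
a=holefit(d,.499,-.117,.059);cv2.imwrite("pics/hole.png",cv2.resize(a,(480,480)))
print(a[::8,::8])
E
```

```text
19.6 [ 0.49842397 -0.23829428  0.15011203] 0.5497000765262167
[319.99036332  57.28724107]
170 [319.30588235  57.95882353] [ 0.49846675 -0.11748976  0.059     ]
z 0.05841907376966904 [0.02301361 0.06097829]
[[178 179 178 179 179 178 178 179 178 178 178 177 178 177 178]
 [183 182 182 183 184 183 183 183 182 184 184 184 183 183 184]
 [186 184 185 184 184 184 184 186 185 185 184 186 186 185 185]
 [180 181 181 181 182 181 179 177 177 180 183 182 183 181 182]
 [185 183 185 184 184 182 178 184 181 160 170 186 186 185 185]
 [182 182 182 183 175 185 185 192 191 188 139 170 183 184 182]
 [181 181 181 182 138 139 178 191 188 144  61 134 184 183 182]
 [179 180 181 181 143 114 112 114 101  70  61 119 177 181 182]
 [187 186 186 186 149 117 108 100  91  73  89 127 184 186 187]
 [183 184 184 186 146 152 123 102  95 116 100 144 185 186 185]
 [186 185 185 186 184 134 158 164 160 104 120 180 187 187 187]
 [181 181 181 182 181 180 141 122 116 141 172 182 182 182 181]
 [181 181 181 181 181 180 182 180 180 181 182 181 182 181 183]
 [181 182 182 182 182 182 182 182 182 183 182 183 183 182 183]
 [184 184 184 185 185 186 184 185 185 185 185 185 185 186 185]]
```

The lid hole centre is at (0.499, -0.117) with the lid ajar at about 0.025 rad. Next I'll look at the pin from the same relative viewpoint.

>>> play_rows --steps '[[[0.04,-0.003,-0.005,0,0.55],[0.05,-0.003,-0.005,0,0.55],[0.05,-0.003,0,0,0.55],[0.05,-0.003,0,0,0.55],[0.038,-0.003,0,0,0.55],[0,0,0,0,0.55],[0,0,0,0,0.55],[0,0,0,0,0.55]]]'

```text
time: 20.65
ee_pos: [0.4828, -0.0122, 0.1604]
orientation: [[-0.003, 1.0, 0.0], [1.0, 0.003, -0.0], [-0.0, 0.0, -1.0]]
wrist_force: [0.4, 0.3, 0.4]
grip_width: 0.549
gripper_force: 0.0
```

Run:
```python
from h import *
import pickle
s=bot.sense();print(s["time"],s["ee_pos"],s["grip_width"]);
d=snap("wrist");pickle.dump(d,open("w9.pkl","wb"))
c=proj(d,[[.483,.114,.068]])[0].astype(int);print(c)
ys,xs=np.mgrid[max(0,c[1]-35):c[1]+35,c[0]-35:c[0]+35]
P=np.array([dep(d,u,v) for u,v in zip(xs.ravel(),ys.ravel())]);uv=np.c_[xs.ravel(),ys.ravel()].astype(np.float32)
m=(P[:,2]>.064)&(P[:,2]<.075);print(m.sum(),np.median(P[m,2]),cv2.minEnclosingCircle(P[m][:,:2].astype(np.float32)*1000),P[m].mean(0))
m=(P[:,2]>.036)&(P[:,2]<.044);print("stand",cv2.minAreaRect(P[m][:,:2].astype(np.float32)*1000))
cv2.imwrite("pics/pin.png",cv2.resize(d["frame"][0:max(0,c[1]-60)+120,c[0]-80:c[0]+80],None,fx=4,fy=4))
g=cv2.cvtColor(d["frame"],cv2.COLOR_BGR2GRAY)[max(0,c[1]-60):c[1]+60,c[0]-60:c[0]+60]
print(g[::5,::5])
```

```text
20.65 [ 0.48283391 -0.01223937  0.16043207] 0.5490344037642299
[319  50]
222 0.06638674307892575 ((481.80609130859375, 118.15906524658203), 11.950947761535645) [0.48204099 0.11728602 0.06641587]
stand ((482.1044616699219, 118.24420166015625), (49.47673797607422, 49.92534255981445), 1.0633095502853394)
[[183 183 184 187 178 172 164 162 154 156 159 164 171 188 193 199 203 205
  205 205 202 201 203 205]
 [191 190 192 188 188 184 179 180 173 169 167 167 169 191 195 199 202 203
  205 202 196 184 205 203]
 [196 195 196 191 194 194 190 186 188 184 183 182 180 192 199 198 201 206
  203 203 204 201 207 205]
 [196 198 198 195 198 195 190 189 191 191 188 191 194 195 198 202 206 206
  204 203 203 204 205 205]
 [195 199 200 198 198 192 179 180 176 170 169 168 170 168 158 162 163 152
  205 205 204 203 204 204]
 [197 199 200 197 198 201 127 122 123 123 124 124 122 125 124 124 125 125
  209 205 206 202 204 201]
 [196 199 199 199 196 198 135 123 123 122 124  48  41 118 124 123 124 124
  205 207 204 200 202 200]
 [196 201 201 202 199 198 139 122 123 124  27  33  34  34  72 123 124 124
  205 202 204 20
[... 725 characters left out ...]
00 201 200 203 204 200 123 124 123 124 124 124 124 125 124 125 126
  198 200 203 201 201 205]
 [202 201 199 200 205 200 201 124 124 123 123 123 126 125 125 125 125 125
  199 203 205 203 200 205]
 [203 203 200 201 203 198 196  49  49  48  48  50  52  51  52  56  56 169
  198 201 202 203 202 205]
 [201 199 201 200 197 192 192 186 180 170 161 162 165 162 171 173 182 195
  197 200 203 205 205 206]
 [200 199 198 197 191 187 184 181 161 162 157 161 159 153 149 170 177 185
  195 197 203 206 206 207]
 [202 199 199 197 196 188 172 166 158 155 152 159 159 154 152 160 178 189
  196 197 202 204 204 206]
 [200 199 200 199 198 192 178 155 159 151 157 160 153 151 158 161 169 187
  191 193 201 207 206 204]]
```

>>> play_rows --steps '[[[0.05,-0.001,0,0,0.55],[0.05,0,0,0,0.55],[0.0305,0,0.01,0,0.55],[0,0,0.045,0,0.55],[0,0,0.045,0,0.55],[0,0,0.018,0,0.55],[0,0,0.005,0,0.55],[0,0,0,0,0.55]]]'

```text
time: 21.7
ee_pos: [0.4815, 0.1187, 0.0376]
orientation: [[-0.003, 1.0, 0.0], [1.0, 0.003, 0.0], [0.0, 0.0, -1.0]]
wrist_force: [0.0, -1.0, 0.5]
grip_width: 0.546
gripper_force: 0.0
```

>>> play_rows --steps '[[[0,0,0,0,0.2],[0,0,0,0,0],[0,0,0,0,0],[0,0,0,0,0],[0,0,0,0,0],[0,0,0,0,0],[0,0,0,0,0],[0,0,0,0,0]]]' --force 40

```text
time: 22.7
ee_pos: [0.4816, 0.1192, 0.038]
orientation: [[-0.004, 1.0, 0.001], [1.0, 0.004, 0.0], [0.0, 0.001, -1.0]]
wrist_force: [-0.3, -1.0, 7.4]
grip_width: 0.259
gripper_force: 40.0
```

The pin's head is gripped at 40 N. I'll lift it and carry it over the lid hole.

>>> play_rows --steps '[[[0,0,-0.01,0,0],[0,0,-0.03,0,0],[0,0,-0.04,0,0],[-0.04,0.003,-0.01,0,0],[-0.055,0.004,0,0,0],[-0.055,0.004,0,0,0],[-0.055,0.004,0,0,0],[-0.03,0.0015,0,0,0]]]'

```text
time: 23.7
ee_pos: [0.4985, -0.1182, 0.128]
orientation: [[-0.002, 1.0, 0.0], [1.0, 0.002, -0.0], [-0.0, 0.0, -1.0]]
wrist_force: [-0.0, 0.3, -0.7]
grip_width: 0.257
gripper_force: 40.0
```

>>> play_rows --steps '[[[0,0,0,0,0],[0,0,0,0,0],[0,0,0,0,0],[0,0,0,0,0],[0,0,0,0,0],[0,0,0,0,0],[0,0,0,0,0],[0,0,0,0,0]]]'

```text
time: 24.7
ee_pos: [0.4985, -0.1158, 0.1274]
orientation: [[-0.004, 1.0, -0.0], [1.0, 0.004, 0.0], [0.0, -0.0, -1.0]]
wrist_force: [0.4, -0.6, 0.2]
grip_width: 0.257
gripper_force: 40.0
```

Run:
```python
from h import *
import pickle
P=[]
for i in range(4):
    s=bot.sense();P.append(s["ee_pos"]);d=bot.snapshot("wrist")
print(s["time"],np.array(P),s["orientation"][:,1],s["wrist_force"],s["gripper_force"])
p=np.mean(P,0);plan(.499,-.1158,.10,.2,1,0)
d=snap("wrist","w10.png");pickle.dump(d,open("w10.pkl","wb"))
# head in hand: depth of pixels near expected head top
c=proj(d,[p+[0,-.001,.030]])[0].astype(int);print(c)
ys,xs=np.mgrid[c[1]-30:c[1]+30,c[0]-30:c[0]+30]
Q=np.array([dep(d,u,v) for u,v in zip(xs.ravel(),ys.ravel())])-p
m=(Q[:,2]>.024)&(Q[:,2]<.036)&(abs(Q[:,0])<.0105)&(abs(Q[:,1])<.02);print(m.sum(),np.percentile(Q[m],[2,50,98],axis=0))
```

```text
24.85 [[ 0.49853875 -0.11580439  0.12742207]
 [ 0.49855336 -0.11583586  0.12741817]
 [ 0.4985479  -0.11584879  0.12741757]
 [ 0.49856786 -0.11584451  0.1274377 ]] [ 9.99992467e-01  3.88137888e-03 -1.43134815e-06] [-0.77057592 -0.29443271  0.30385963] 39.99978106934577
[ 0.4986 -0.1159  0.1274] 0.22 [[0.0001, 0.0004, 0.0274, 0.02, 0]]
[318 275]
423 [[-0.01006997 -0.01080753  0.02419783]
 [ 0.00110361  0.00767293  0.02802342]
 [ 0.01007944  0.01056186  0.02988995]]
```

>>> play_rows --steps '[[[-0.0005,0.0005,0.015,0,0],[0,0,0.015,0,0],[0,0,0.006,0,0],[0,0,0.004,0,0],[0,0,0.004,0,0],[0,0,0.003,0,0],[0,0,0,0,0],[0,0,0,0,0]]]'

```text
time: 25.95
ee_pos: [0.4992, -0.1163, 0.0806]
orientation: [[-0.004, 1.0, 0.0], [1.0, 0.004, -0.0], [-0.0, 0.0, -1.0]]
wrist_force: [0.5, 0.6, 0.9]
grip_width: 0.26
gripper_force: 40.0
```

>>> play_rows --steps '[[[0,0,0.003,0,0],[0,0,0.003,0,0],[0,0,0.003,0,0],[0,0,0.003,0,0],[0,0,0.002,0,0],[0,0,0,0,0],[0,0,0,0,0],[0,0,0,0,0]]]'

```text
time: 26.95
ee_pos: [0.4991, -0.1163, 0.0665]
orientation: [[-0.004, 1.0, 0.0], [1.0, 0.004, -0.0], [-0.0, 0.0, -1.0]]
wrist_force: [0.6, -0.2, -1.5]
grip_width: 0.26
gripper_force: 40.0
```

>>> play_rows --steps '[[[0,0,0.004,0,0],[0,0,0.004,0,0],[0,0,0.002,0,0],[0,0,0.002,0,0],[0,0,0.001,0,0],[0,0,0,0,0],[0,0,0,0,0],[0,0,0,0,0]]]'

```text
time: 27.95
ee_pos: [0.4991, -0.1163, 0.0534]
orientation: [[-0.004, 1.0, -0.0], [1.0, 0.004, -0.0], [-0.0, -0.0, -1.0]]
wrist_force: [-0.6, 1.6, 1.5]
grip_width: 0.261
gripper_force: 40.0
```

>>> play_rows --steps '[[[0,0,0.001,0,0],[0,0,0.001,0,0],[0,0,0.0005,0,0],[0,0,0,0,0],[0,0,0,0,0],[0,0,0,0,0],[0,0,0,0,0],[0,0,0,0,0]]]'

```text
time: 28.95
ee_pos: [0.4991, -0.1162, 0.0518]
orientation: [[-0.004, 1.0, 0.0], [1.0, 0.004, 0.0], [0.0, 0.0, -1.0]]
wrist_force: [-4.8, 3.2, 14.7]
grip_width: 0.258
gripper_force: 40.0
```

>>> play_rows --steps '[[[0,0.0003,0.0005,0,0],[0,0,0.0003,0,0],[0,0,0,0,0],[0,0,0,0,0],[0,0,0,0,0],[0,0,0,0,0],[0,0,0,0,0],[0,0,0,0,0]]]' --force 55

```text
time: 29.95
ee_pos: [0.4992, -0.1162, 0.0517]
orientation: [[-0.004, 1.0, -0.0], [1.0, 0.004, 0.0], [0.0, -0.0, -1.0]]
wrist_force: [-6.8, 3.4, 24.9]
grip_width: 0.255
gripper_force: 55.0
```

Run:
```python
from h import *
s=bot.sense();print(s["time"],s["ee_pos"],s["wrist_force"],s["wrist_torque"],s["grip_width"])
d=snap("wrist","w11.png")
for n in "wrist","scene":
    e=d if n=="wrist" else snap("scene","s11.png")
    L=[]
    for y in np.arange(-.285,-.09,.004):
        for x in np.arange(.46,.54,.004):
            u,v=proj(e,[[x,y,.054]])[0]
            if 0<=u<640 and 0<=v<400:
                p=dep(e,u,v)
                if abs(p[2]-.054)<.02 and -.13<y: L.append(p)
                elif abs(p[2]-.054)<.008: L.append(p)
    L=np.array(L);k=np.polyfit(L[:,1],L[:,2],1);print(n,len(L),k,np.median(L,0))
```

```text
29.95 [ 0.49917077 -0.11620727  0.05169821] [-6.76136676  3.42784132 24.91365149] [ 0.48585589  1.46498738 -0.02326888] 0.2549694345435196
wrist 192 [0.03925708 0.0612654 ] [ 0.49988844 -0.14745947  0.05332636]
scene 876 [0.0234531  0.05774012] [ 0.49993825 -0.20304729  0.05234493]
```

Run:
```python
import cv2,numpy as np
a=cv2.imread("pics/w11.png")[130:330,220:420];b=cv2.imread("pics/s11.png")[170:300,270:440]
cv2.imwrite("pics/f.png",np.hstack([cv2.resize(a,(400,400),interpolation=2),cv2.resize(b,(400,306),interpolation=2)[:,:] if 0 else cv2.copyMakeBorder(cv2.resize(b,(400,306),interpolation=2),0,94,0,0,0)]))
from h import *
d=snap("wrist")
for y in (-.27,-.25,-.15,-.105,-.1,-.096): print(y,[dep(d,*proj(d,[[x,y,.054]])[0]).round(4).tolist() for x in(.48,.52)])
```

```text
Traceback (most recent call last):
  File "h.py", line 18, in dep
    o,r=ray(d,u,v); return o+r*float(d["depth"][int(v),int(u)])
                                     ~~~~~~~~~~^^^^^^^^^^^^^^^
IndexError: index 436 is out of bounds for axis 0 with size 400
```

View pics/f.png

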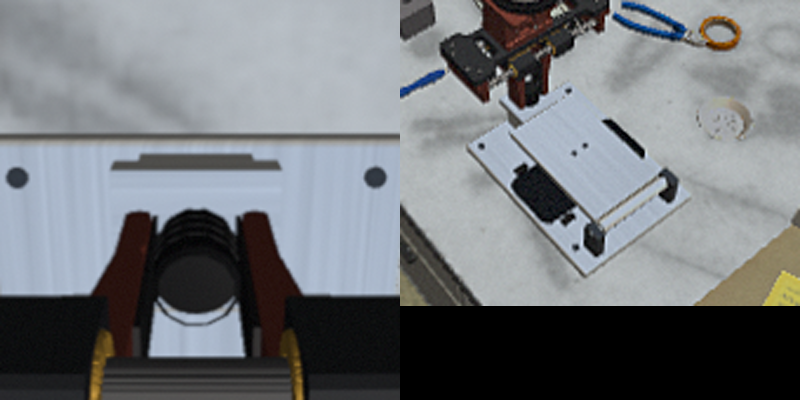

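The final view shows the lid lying flat, with the pin's head held between the fingers at the tongue. The tongue sits on the block at (195,165). The downward push is about 25 N against a hard stop.

Run:
```python
from workcell import bot
s=bot.sense();print(s["wrist_force"],s["ee_pos"]);print(bot.close_job())
```

```text
[-7.4595839   3.89912369 25.24734111] [ 0.49916338 -0.11621552  0.05169877]
the job is handed in; nothing more can be done
None
```

I handed the job in at about 30 s: the bar is on both rests, the lid appears fully shut, and the pin is down through both holes, its head still gripped and pushed down with about 25 N; I moved nothing else on the bench.

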